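# Set and pin the wooden-wick length gauge

### The job

Set the sloped wick-length gauge: pull its sprung slide out by the upright handle until the hole in the slide's tip stands in line under the hole of the clamped bridge, and leave it there. Then take the locking pin from its wooden rest block and push it through both holes until its grip sits down on the bridge, and let go. Leave the tin, the bottles and the bowl where they stand.

Things in the scene. Friction and masses are not known exactly. Their poses are not given: they have to be found in the camera images.
- gauge: Wick-length gauge, fixed: a plywood board 110 x 320 mm, its face sloping 0.56 rad up away from the robot, an aluminium spring case (40 x 90 mm, 30 mm high) at its -y end. Origin: on the table under its middle, 48 mm below the face; z up, y along the travel. Slide and bridge share a tilted frame: y along the travel, x up the slope, z square out of the face, 0.56 rad from vertical, toward the robot.
- slide (a joint): How far the slide is pulled out of the case, m: 0 home, 0.085 fully out, grows along +y. A spring pulls it home (2 to 4.5 N) but a drag brake of about 6 N in the case keeps it wherever it is left, so pulling takes 8 to 11 N.
- slide_handle (a point): Grip point on the slide's upright wooden handle tab, in the tilted frame: 12 mm thick along y, 24 mm wide along x; the tab runs from 34 mm below this point to 16 mm above it along z. The slide is a steel bar 22 mm wide whose top lies 34 mm below this point; with the slide home the case's face is 55 mm away on the -y side.
- slide_eye (a point): Centre of the 12 mm hole through the slide's tip, at the bar's upper face (bar 6 mm thick), 65 mm from the handle along +y; tilted frame. It is 22 mm above the board's face.
- bridge: Small aluminium bridge clamped to the board across the slide's way, its place along the board marking the length to set: 24 mm along y, 48 mm along x (70 mm over its feet), top 30 mm above the board's face, plate 6 mm thick. The slide's tip passes beneath it with 2 mm to spare. Origin: on the board's face under its middle; tilted frame, z square out of the board.
- bridge_eye (a point): Centre of the 10.5 mm hole through the bridge's plate, at the plate's upper face; tilted frame. The slide's upper face is 8 mm below this point, the board's face 30 mm below.
- pin: The locking pin, loose, standing upright in the hole of its rest block: a steel shank 8 mm thick and 28 mm long, its end tapered to 4 mm over the last 5 mm, under a square wooden grip 16 x 16 mm and 40 mm tall. Origin: the tip of the shank; z along the pin toward the grip; x and y square to the grip's sides.
- pin_shoulder (a point): Underside of the pin's grip, on its axis, 28 mm above the tip. It rests on the block at the start, and on the bridge's upper face when the pin is fully in.
- rest: Pin's rest: wooden block 60 x 60 x 40 mm, fixed to the table, with a 10 mm hole, 33 mm deep, in the middle of its top. Origin under its centre, z up. To the left or the right of the gauge.
- tin: Bystander: closed aluminium candle tin, 68 mm across, 55 mm tall, on the other side of the gauge from the rest. Origin under its centre.
- oil_a: Bystander: small amber dropper bottle, 26 mm across, 70 mm tall, beyond the gauge. Origin under its centre.
- oil_b: Bystander: a second bottle, like the first. Origin under its centre.
- bowl: Bystander: white bowl, 110 mm across, 45 mm tall, beyond the gauge. Origin under its centre.
There are look-alikes about, which are no part of the job. What is shaped like the pin but green is not meant.

How it is judged:
By the outcome, as a careful person would: the job done as asked, in the order asked, and still so for the second after the job is handed in, with the robot touching nothing.
It also fails if it takes over 58 s, if anything falls off the work surface, if the arm or the gripper's body presses on something with over 40 N, if the wrist force passes 120 N, or if a joint passes its speed limit or range.

### The arm

A 6-joint arm with a two-finger parallel gripper is mounted at the origin on the work surface. World frame = base frame: x ahead of the robot, y to its left, z up, the work surface at z = 0. Lengths are in m, angles in degrees, forces in N, time in s.
With the tool pointing down it reaches from about 0.35 to 0.875 m from the base axis. Payload 4.2 kg.
Tool frame: the origin (TCP) lies midway between the tips of the shut fingers; the grasp point (between the pads) lies 19 mm behind it; z points along the fingers, y is the line along which they close (so a half turn about z gives the same grasp; the last joint's range is limited). The gripper opens to 87 mm and grips with 3 to 60 N. Pads are 19 mm wide; open, the fingers measure 117 mm over their backs; the gripper's body (75 mm by 190 mm) begins 51 mm behind the grasp point.
Start: joints at [-57.548, 22.042, 0.453, 0, -68.411, -14.817], TCP at [0.189, -0.596, 0.223] pointing down, gripper open.
Joint ranges: [-179.83, 179.83], [-69.29, 118.12], [-61.27, 80.66], [-181.25, 117.63], [-171.15, -9.14], [-177.46, 177.46]. Speed limits (degrees/s): [159.86, 159.86, 180, 180, 180, 180].

### API

Orientations are given as a 3x3 rotation matrix whose columns are the frame's x, y, z axes.
In Python, from station import * gives the robot as it stands.
- The arm moves only by the tool move_arm, never from a script. Its argument "targets" is text: rows parted by semicolons, each of 4 numbers parted by spaces: the shift along the world's x, y, z in units of 25 mm (1.0 is 25 mm), then the turn about the world's z in units of 5 degrees (1.0 is 5 degrees). In form: tx ty tz spin; .... A call has 1 to 10 rows; each row shifts and turns the commanded pose from where the row before left it; what a row does not reach is not made up. A row lasts 1/12 s, in which the tool goes at most 41.7 mm and 7.16 degrees, less where a joint would pass 70% of its speed; a pose out of reach is approached as far as the arm can. A call is refused whole if a number of a shift passes 1 or a number of a turn 1, either way. A call with a gripper value outside its range is refused whole. "gripper" is the finger opening in mm, from 0 to 87, set as the call begins (left out, the last holds). The fingers move at their own pace and stop on an object; the grip force is fixed at half the most. Time passes only in rows, so rows that do not move let the fingers close. It gives the time, the measured TCP pose, the force, the opening and the grip force at its end, in the units of the state.
- sense(): the state, without advancing time (a new reading comes with each control period).
- capture(name): name is "scene" or "side" or "wrist"; returns a dict with "image" (480x640x3 uint8, blue, green, red), "fx", "fy", "cx", "cy" (pixels), "D" ([k1, k2, p1, p2, k3] as OpenCV has them; the pictures are not rectified), "world_from_camera" (4x4, takes a point from camera to world coordinates); the wrist camera has in their place "hand_eye" (4x4, takes a point from camera to tool coordinates, whose origin is the TCP and whose axes are the flange's). Camera axes: x right, y up, looking along -z (the intrinsics and any distortion apply to the point x, -y, -z); pixel columns grow to the right and rows downward; lengths in m; the calibration is good to about 2 mm. A picture is of the moment at which its call begins: read the wrist's pose just before it. There is no depth.
- finish_job(): hands the job in; it is judged then, once.
The state is a dict: "time_s": time; "joints": joint angles; "joint_velocities": joint speeds; "effort": joint torques, N m; "tcp_pos": TCP position; "ee_rot": TCP orientation; "wrist_force": force on the tool from outside, world axes, zero at the start; "moment": the same for the moment, N m; "gripper_width": opening from 0.0 (shut) to 1.0 (fully open); "gripper_force": force on a finger pad.
Only numpy, scipy, OpenCV 4.12 (cv2) and the standard library are available. Lean on these libraries where they do the work, as an engineer would, in place of code of your own. Each camera call takes 0.05 s, during which the arm holds its last target. There are 200 camera calls.

## Working session

There is one attempt and no reset: what is moved stays moved. The work goes in short steps, Python scripts to look and compute and a tool call to move; the robot and the scene stay as the last step left them, time stands still between calls to the robot, and variables do not carry over. Pictures are saved under pics/ and viewed, at most 10 in all, crops included, and the job is handed in when it is done.

Besides the shell and the picture viewer there is one more tool, called after "Request:" as name(argument=value, ...), one argument or row to a line, values as JSON. move_arm: Moves the arm, as the interface text tells. Its arguments: {"type":"object","properties":{"targets":{"type":"string"},"gripper":{"type":"number"}},"required":["targets"]}

```bash
ls; mkdir -p pics
python3 - <<'E'
from station import *
import cv2,numpy as np
s=sense();print(s['time_s'],s['tcp_pos'],s['ee_rot'])
for n in("scene","side"):
    c=capture(n);cv2.imwrite(f"pics/{n}0.png",c["image"]);print(n,c['fx'],c['fy'],c['cx'],c['cy'],c['D'],np.round(c['world_from_camera'],4).tolist())
E
```

```text
pics
0.0 [ 0.18917575 -0.5950506   0.22145122] [[-9.53069219e-01 -3.02751543e-01 -7.53150604e-04]
 [-3.02752467e-01  9.53066960e-01  2.07692745e-03]
 [ 8.90099662e-05  2.20747383e-03 -9.99997560e-01]]
scene 486.05715515501464 486.05715515501464 324.44651639105905 239.61452338468106 [-0.01503136  0.          0.          0.          0.        ] [[-0.3614, -0.5113, 0.7798, 1.3218], [0.9322, -0.2157, 0.2906, 0.3046], [0.0196, 0.8319, 0.5545, 0.6125], [0.0, 0.0, 0.0, 1.0]]
side 437.75034343789423 437.75034343789423 312.6651991459756 238.56106177899136 [-0.00377881  0.          0.          0.          0.        ] [[-0.9542, 0.1785, -0.2401, 0.3438], [-0.2987, -0.5213, 0.7994, 0.898], [0.0175, 0.8345, 0.5508, 0.6672], [0.0, 0.0, 0.0, 1.0]]
```

View pics/scene0.png

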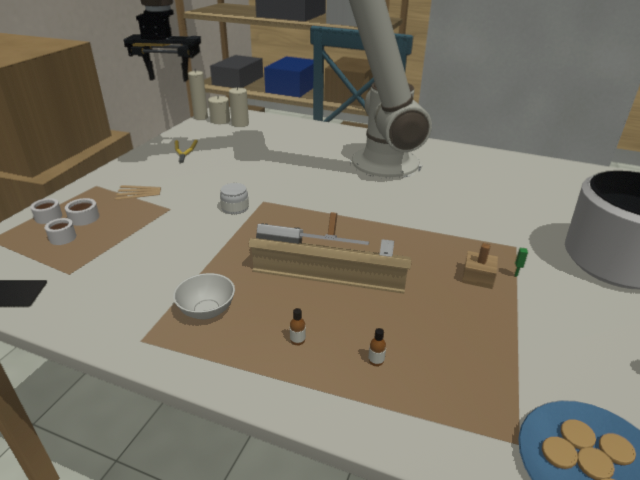

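View pics/side0.png

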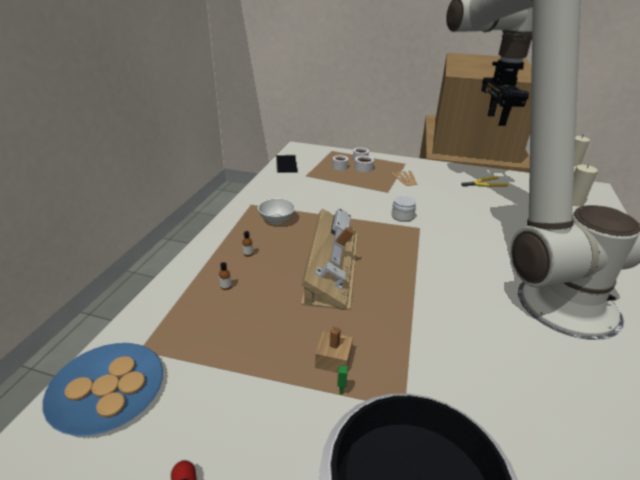

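The scene view shows the gauge from behind: case (278,234), handle (333,222), bridge (386,247). The brown pin stands in its block at (484,252), the tin is at (234,197), the bowl at (205,298) and the bottles at (297,328) and (377,348). The side view shows the handle (345,236), bridge (333,272) and pin (335,338).

What could be taken for the pin: the brown grip at scene (484,252) / side (335,338), and the green look-alike at scene (521,258) / side (342,378). I choose the brown one in the wooden block. The handle (333,222) is also brown, but it belongs to the gauge.

```bash
cat > h.py <<'E'
from station import *
import cv2,numpy as np
def ray(c,px,T=None):
    T=np.array(c['world_from_camera'] if T is None else T)
    K=np.array([[c['fx'],0,c['cx']],[0,c['fy'],c['cy']],[0,0,1]])
    u=cv2.undistortPoints(np.array([[px]],float),K,np.array(c['D'],float))[0,0]
    d=T[:3,:3]@np.array([u[0],-u[1],-1]);return T[:3,3],d/np.linalg.norm(d)
def plane(c,px,z,T=None):
    o,d=ray(c,px,T);return o+d*(z-o[2])/d[2]
def tri(rs):
    A=sum(np.eye(3)-np.outer(d,d) for o,d in rs);b=sum((np.eye(3)-np.outer(d,d))@o for o,d in rs)
    p=np.linalg.solve(A,b);return p,max(np.linalg.norm(np.cross(p-o,d)) for o,d in rs)
def proj(c,P,T=None):
    T=np.array(c['world_from_camera'] if T is None else T);q=np.linalg.inv(T)@np.append(P,1)
    K=np.array([[c['fx'],0,c['cx']],[0,c['fy'],c['cy']],[0,0,1]])
    return cv2.projectPoints(np.array([[q[0],-q[1],-q[2]]]),np.zeros(3),np.zeros(3),K,np.array(c['D'],float))[0].ravel()
def wrist(fn=None):
    s=sense();c=capture("wrist");T=np.eye(4);T[:3,:3]=s['ee_rot'];T[:3,3]=s['tcp_pos']
    T=T@np.array(c['hand_eye'])
    if fn:cv2.imwrite(fn,c['image'])
    return c,T,s
E
python3 - <<'E'
from h import *
a=capture("scene");b=capture("side")
for n,p,q in[("handletop",(333,213),(346,231)),("bridge",(386,246),(335,270)),("pintop",(485,246),(335,331)),("tin",(234,190),(404,202))]:
    print(n,*tri([ray(a,p),ray(b,q)]))
c=capture("wrist");print(np.round(c['hand_eye'],4).tolist(),c['fx'],c['cx'],c['cy'],c['D'])
crop=lambda i,x,y,w,h,k:cv2.resize(i[y:y+h,x:x+w],None,fx=k,fy=k,interpolation=cv2.INTER_CUBIC)
A=crop(a['image'],230,190,310,110,2.5);B=crop(b['image'],280,190,155,215,2.7)
A=A[:,:775]
cv2.imwrite("pics/a1.png",A);
B=crop(b['image'],270,195,150,200,2.9);cv2.imwrite("pics/b1.png",B)
E
```

```text
handletop [0.52150812 0.02502509 0.10920666] 0.003420646603209118
bridge [0.52065831 0.13647193 0.06522167] 0.0038118854957718456
pintop [0.46844813 0.32485756 0.07748388] 0.0006910221154640226
tin [ 0.41582775 -0.27125576  0.05127269] 0.0005684884692275194
[[0.0003, 0.9656, 0.2599, 0.0715], [1.0, -0.0004, 0.0006, 0.0001], [0.0007, 0.2599, -0.9656, -0.162], [0.0, 0.0, 0.0, 1.0]] 362.89404353806447 318.3820481462952 244.80729136395973 [0.01421521 0.         0.         0.         0.        ]
```

View pics/b1.png

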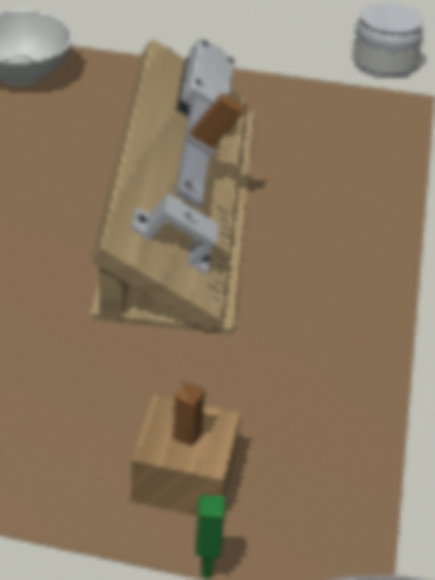

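Close crop (side, origin (270,195), scale 2.9): the brown pin is in the wooden block at (189,412), with the green look-alike standing apart at (210,525). The slide eye is at (188,185) and the bridge eye at (190,215). Next I move the wrist camera over the gauge.

Request:
move_arm(
  targets="1 1 0.3 -0.4;1 1 0.3 -0.4;1 1 0.3 -0.4;1 1 0.3 -0.4;1 1 0 -0.4;1 1 0 -0.4;1 1 0 -0.4;1 1 0 -0.4;1 1 0 -0.4;1 1 0 0",
  gripper=50,
)

```text
time_s: 1.08
tcp_pos: [0.4403, -0.3441, 0.2527]
ee_rot: [[-1.0, 0.008, 0.0], [0.008, 1.0, -0.0], [-0.0, -0.0, -1.0]]
wrist_force: [0.3, -0.3, 0.6]
gripper_width: 0.578
gripper_force: 0.0
```

Request:
move_arm(
  targets="1 1 0 0;1 1 0 0;0 1 0 0;0 1 0 0;0 1 0 0;0 1 0 0;0 1 0 0;0 1 0 0;0 1 0 0;0 1 0 0",
)

```text
time_s: 1.92
tcp_pos: [0.4891, -0.0944, 0.2526]
ee_rot: [[-1.0, 0.006, 0.0], [0.006, 1.0, 0.0], [-0.0, 0.0, -1.0]]
wrist_force: [0.1, -0.9, -0.2]
gripper_width: 0.573
gripper_force: 0.0
```

Request:
move_arm(
  targets="0 1 0 0;0 1 0 0;0 1 0 0;0 1 0 0;0 1 0 0;0 1 0 0;0 1 0 0;0 0 0 0;0 0 0 0",
)

```text
time_s: 2.67
tcp_pos: [0.4892, 0.0803, 0.2524]
ee_rot: [[-1.0, 0.004, -0.0], [0.004, 1.0, -0.0], [0.0, -0.0, -1.0]]
wrist_force: [-0.6, -0.4, -0.5]
gripper_width: 0.575
gripper_force: 0.0
```

Run:
```python
from h import *
c,T,s=wrist("pics/w1.png");print(s['time_s'],s['tcp_pos'],np.round(s['ee_rot'],3).tolist())
```

```text
2.6667 [0.48918352 0.08033498 0.25244907] [[-1.0, 0.004, -0.0], [0.004, 1.0, -0.0], [0.0, -0.0, -1.0]]
```

View pics/w1.png

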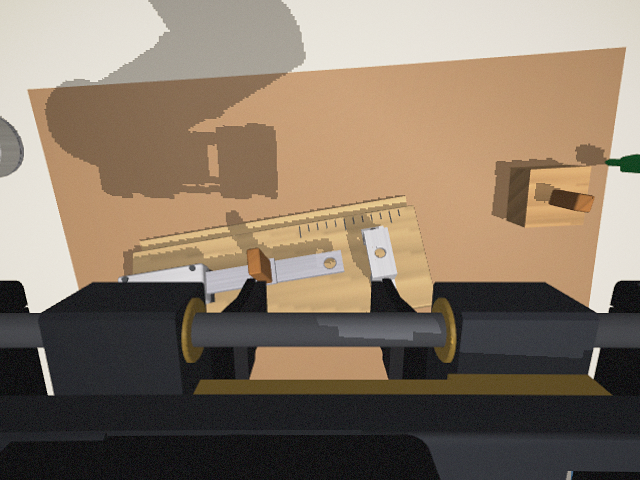

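The wrist view shows handle (258,264), slide eye (329,263), bridge eye (380,253), pin grip (572,200) and case (165,278). The gauge is turned about 10°. I'll zoom in on these features.

Run:
```python
from h import *
c,T,s=wrist("pics/w2.png");i=c['image']
A=cv2.resize(i[220:290,240:400],None,fx=5,fy=5,interpolation=cv2.INTER_CUBIC)
B=cv2.resize(i[155:235,490:600],None,fx=3,fy=3,interpolation=cv2.INTER_CUBIC)
o=np.zeros((600,800,3),np.uint8);o[:350]=A;o[355:595,:330]=B
cv2.imwrite("pics/w2c.png",o)
for n,p,z in[("slide eye",(329,263),.0666),("bridge eye",(380,253),.0734),("pintop",(583,203),.080)]:print(n,plane(c,p,z,T))
```

```text
slide eye [0.53026933 0.08975239 0.0666    ]
bridge eye [0.51803086 0.13944106 0.0734    ]
pintop [0.46908996 0.32240779 0.08      ]
```

View pics/w2c.png

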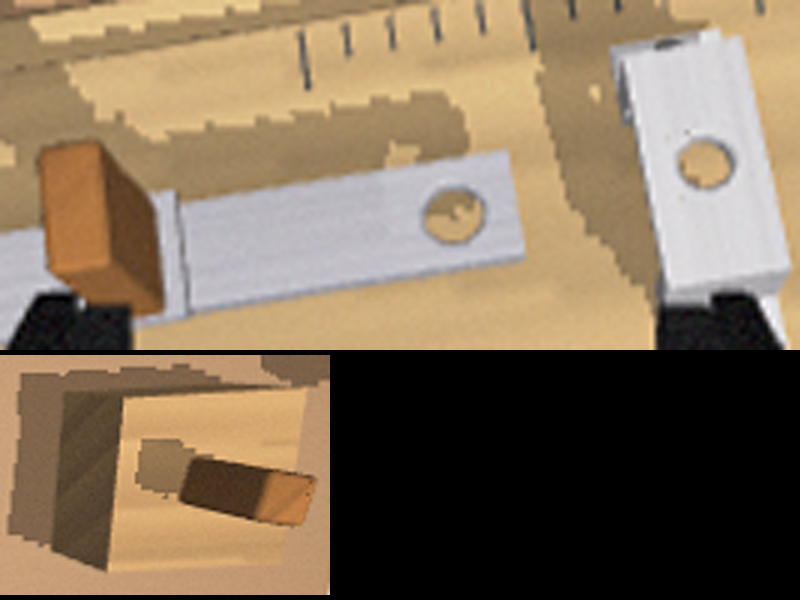

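```bash
cat >> h.py <<'E'
W1=lambda x,y:(240+(x+.5)/5-.5,220+(y+.5)/5-.5)
W2=lambda x,y:(490+(x+.5)/3-.5,155+(y-355+.5)/3-.5)
E
python3 - <<'E'
from h import *
c,T,s=wrist()
P={}
for n,p,z in[("se",W1(454,213),.0666),("be",W1(706,161),.0734),("ht",W1(75,207),.109)]:P[n]=plane(c,p,z,T);print(n,P[n])
st,ct=np.sin(.56),np.cos(.56)
psi=np.radians(10)
for _ in range(5):
    g=np.array([np.cos(psi),np.sin(psi)])
    F={n:P[n][:2]+g*st*h for n,h in(("se",.022),("be",.030),("ht",.072))}
    d=F["be"]-F["ht"];psi=np.arctan2(-d[0],d[1])
print("psi",np.degrees(psi),F)
y=np.array([-np.sin(psi),np.cos(psi)])
for n in F:print(n,F[n]@y*1000,F[n]@g*1000)
e=[plane(c,W1(*p),.0666,T)[:2] for p in((190,315),(524,257),(183,200),(506,150))]
for a,b in((0,1),(2,3)):
    d=e[b]-e[a];print("edge",np.degrees(np.arctan2(-d[0],d[1])))
q=np.array([plane(c,W2(*p),.08,T)[:2] for p in((268,468),(316,478),(304,526),(256,518))])
print("pin",q.mean(0))
for k in range(4):
    d=q[(k+1)%4]-q[k];print(np.linalg.norm(d),np.degrees(np.arctan2(d[1],d[0])))
r=np.array([plane(c,W2(*p),.04,T)[:2] for p in((123,397),(308,388),(282,560),(108,572))]);print("block",r.mean(0),[np.degrees(np.arctan2(*(r[(k+1)%4]-r[k])[::-1])) for k in range(4)],[np.linalg.norm(r[(k+1)%4]-r[k]) for k in range(4)])
E
```

```text
se [0.52946852 0.09058921 0.0666    ]
be [0.51689542 0.13962102 0.0734    ]
ht [0.51434394 0.0223763  0.109     ]
psi 9.720069729864582 {'se': array([0.54098685, 0.09256223]), 'be': array([0.53260224, 0.1423115 ]), 'ht': array([0.55204031, 0.02883344])}
se -0.10388451916025498 548.8483684000279
be 50.34682105386984 548.9835189682196
ht -64.78400623128971 548.9835189682196
edge 10.090193237351912
edge 8.82624735251809
pin [0.46864151 0.32356793]
0.015273639005744641 78.04167604647209
0.014771347821852647 -3.084543116394524
0.015231617579834938 -99.84165352589153
0.015335311047893005 176.78471002635106
block [0.46882678 0.32431908] [np.float64(92.20963214136), np.float64(2.2237428894952593), np.float64(-86.2724807764966), np.float64(-176.544592464973)] [np.float64(0.06064359387923855), np.float64(0.05850010177565041), np.float64(0.059372472674686), np.float64(0.060087021722160766)]
```

Request:
move_arm(
  targets="0.67 -1 0 1;0.67 -1 0 1;0 -0.26 -1 0;0 0 -1 0;0 0 -1 0;0 0 -1 0;0 0 0 0;0 0 0 0",
)

```text
time_s: 3.48
tcp_pos: [0.5224, 0.0217, 0.152]
ee_rot: [[-0.986, -0.166, -0.002], [-0.166, 0.986, -0.001], [0.003, -0.001, -1.0]]
wrist_force: [0.9, 0.0, 1.8]
gripper_width: 0.577
gripper_force: 0.0
```

Run:
```python
from h import *
c,T,s=wrist("pics/w3.png");print(s['tcp_pos'],np.round(s['ee_rot'],3).tolist())
i=c['image'];cv2.imwrite("pics/w3c.png",cv2.resize(i[180:400,160:480],None,fx=2.5,fy=2.5))
print(proj(c,[.51434,.02238,.109],T), proj(c,np.array(s['tcp_pos'])+[0,0,.019],T))
```

```text
[0.5223866  0.02172085 0.15203726] [[-0.986, -0.166, -0.002], [-0.166, 0.986, -0.001], [0.003, -0.001, -1.0]]
[321.94893519 258.84244128] [318.41214429 318.57710527]
```

View pics/w3c.png

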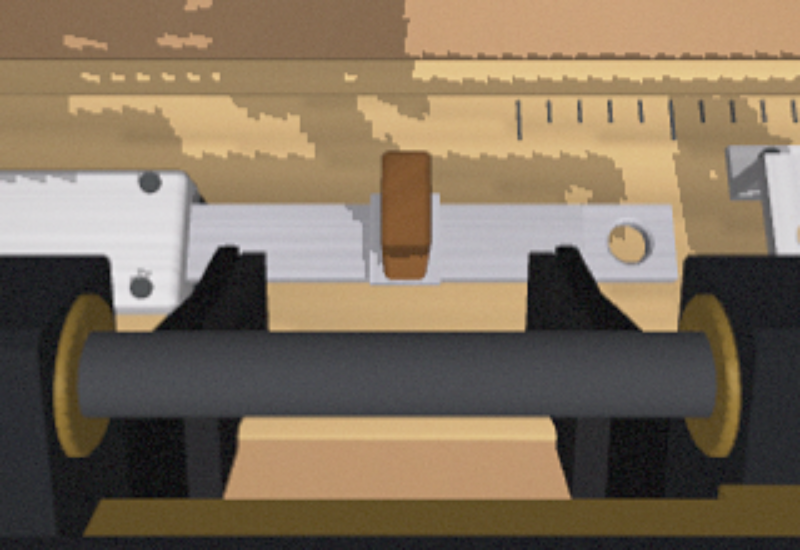

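The gauge is square with the gripper and the handle sits between the fingers at crop (406,200), so I descend and grip.

Request:
move_arm(
  targets="0 0.08 -1 0;0 0 -1 0;0 0 -1 0;0 0 0 0;0 0 0 0",
)

```text
time_s: 3.95
tcp_pos: [0.5237, 0.0248, 0.0786]
ee_rot: [[-0.986, -0.168, 0.001], [-0.168, 0.986, -0.0], [-0.001, -0.001, -1.0]]
wrist_force: [0.9, 0.0, -0.2]
gripper_width: 0.576
gripper_force: 0.0
```

Request:
move_arm(
  targets="0 0 0 0;0 0 0 0;0 0 0 0;0 0 0 0;0 0 0 0;0 0 0 0",
  gripper=0,
)

```text
time_s: 4.45
tcp_pos: [0.523, 0.025, 0.078]
ee_rot: [[-0.986, -0.167, 0.001], [-0.167, 0.986, 0.0], [-0.001, 0.0, -1.0]]
wrist_force: [-0.1, -0.1, 0.6]
gripper_width: 0.209
gripper_force: 0.0
```

Request:
move_arm(
  targets="0 0 0 0;0 0 0 0;0 0 0 0;0 0 0 0",
)

```text
time_s: 4.78
tcp_pos: [0.523, 0.0245, 0.0778]
ee_rot: [[-0.986, -0.168, 0.0], [-0.168, 0.986, -0.001], [-0.0, -0.001, -1.0]]
wrist_force: [-0.4, -2.5, 2.0]
gripper_width: 0.132
gripper_force: 30.0
```

Request:
move_arm(
  targets="-0.05 0.3 0 0;-0.05 0.3 0 0;-0.05 0.3 0 0;-0.05 0.3 0 0;-0.05 0.3 0 0;-0.05 0.3 0 0;-0.04 0.18 0 0;0 0 0 0;0 0 0 0;0 0 0 0",
)

```text
time_s: 5.62
tcp_pos: [0.5147, 0.074, 0.0778]
ee_rot: [[-0.986, -0.168, 0.0], [-0.168, 0.986, -0.001], [-0.0, -0.001, -1.0]]
wrist_force: [1.3, -5.4, 2.3]
gripper_width: 0.131
gripper_force: 30.0
```

Run:
```python
from h import *
c,T,s=wrist("pics/w4.png");print(s['tcp_pos'],s['wrist_force'])
d=(np.array(s['tcp_pos'])-[.523,.0245,.0778])*1000;print(d@[-.1688,.9856,0],d)
i=c['image'];cv2.imwrite("pics/w4c.png",cv2.resize(i[210:300,280:440],None,fx=5,fy=5,interpolation=cv2.INTER_CUBIC))
```

```text
[0.51466899 0.07397982 0.0778055 ] [ 1.26753129 -5.41404365  2.33606754]
50.17358581210203 [-8.33100885e+00  4.94798209e+01  5.49593285e-03]
```

View pics/w4c.png

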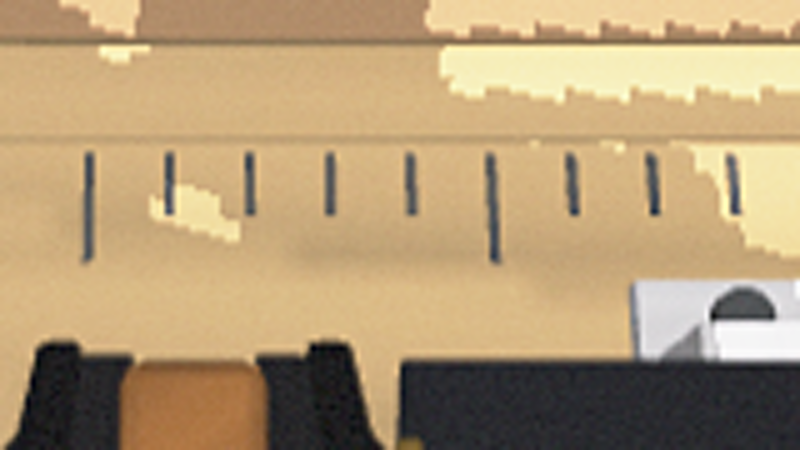

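Request:
move_arm(
  targets="0 0 0 0;0 0 0 0;0 0 0 0;0 0 1 0;0 0 1 0;0 0 1 0;-0.1 0.9 1 0;-0.1 0.9 0.1 0;-0.1 0.8 0 0;0 0 0 0",
  gripper=40,
)

```text
time_s: 6.5
tcp_pos: [0.5069, 0.1424, 0.1806]
ee_rot: [[-0.985, -0.17, 0.002], [-0.17, 0.985, 0.002], [-0.002, 0.002, -1.0]]
wrist_force: [0.0, 0.2, -0.7]
gripper_width: 0.459
gripper_force: 0.0
```

Request:
move_arm(
  targets="0 0 0 0;0 0 0 0",
)

```text
time_s: 6.67
tcp_pos: [0.5064, 0.1393, 0.1795]
ee_rot: [[-0.986, -0.168, -0.001], [-0.168, 0.986, -0.0], [0.001, -0.0, -1.0]]
wrist_force: [-0.0, 0.6, 0.3]
gripper_width: 0.461
gripper_force: 0.0
```

Run:
```python
from h import *
c,T,s=wrist("pics/w5.png");print(s['tcp_pos'],s['wrist_force'])
i=c['image'];cv2.imwrite("pics/w5c.png",cv2.resize(i[220:320,220:380],None,fx=5,fy=5,interpolation=cv2.INTER_CUBIC))
p=proj(c,[.5169,.1396,.0734],T);print(p,(p-[220,220])*5)
```

```text
[0.50640041 0.13926985 0.17954928] [-0.01749097  0.59998643  0.28035404]
[316.6999065  257.12974419] [483.49953251 185.64872096]
```

View pics/w5c.png

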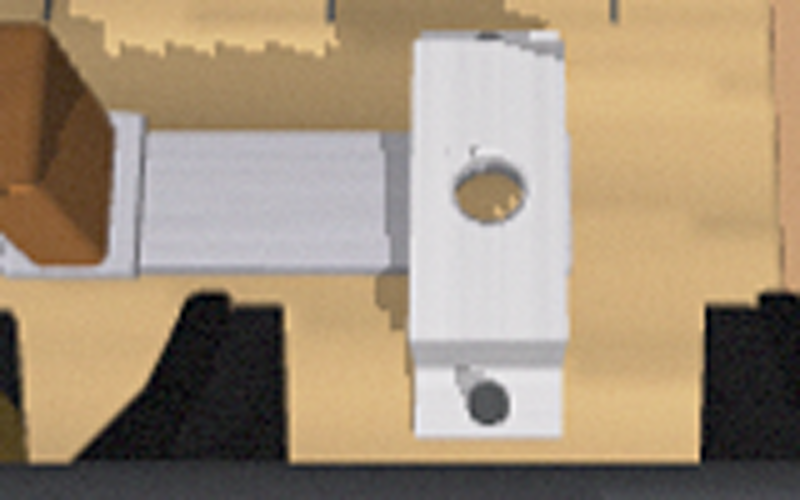

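The bridge eye is at crop (489,190), within 1 mm of my estimate. Board wood shows right through it, so the slide eye is lined up. Next is the pin.

Run:
```python
from h import *
c,T,s=wrist();print("be",plane(c,(317.4,257.6),.0734,T))
for y in(254,257,260):print([tuple(v) for v in c['image'][y,308:328].tolist()])
```

```text
be [0.51728843 0.13982836 0.0734    ]
[(221, 220, 221), (220, 218, 219), (215, 215, 216), (214, 211, 214), (174, 172, 174), (157, 152, 150), (117, 115, 112), (121, 115, 115), (117, 121, 130), (94, 104, 113), (96, 110, 124), (100, 107, 115), (99, 98, 102), (107, 100, 102), (118, 114, 116), (136, 132, 136), (170, 169, 169), (200, 197, 198), (221, 217, 218), (216, 213, 215)]
[(221, 219, 221), (224, 220, 224), (203, 199, 201), (151, 150, 149), (87, 99, 112), (88, 120, 143), (90, 127, 154), (91, 127, 151), (90, 127, 150), (88, 125, 149), (88, 125, 147), (88, 125, 150), (93, 132, 153), (85, 124, 149), (90, 126, 149), (94, 122, 141), (106, 112, 122), (171, 167, 169), (213, 208, 212), (218, 216, 215)]
[(223, 221, 221), (223, 221, 221), (215, 211, 214), (157, 157, 158), (115, 139, 156), (93, 131, 157), (95, 129, 156), (93, 128, 154), (98, 133, 159), (97, 133, 158), (93, 131, 154), (97, 130, 154), (91, 127, 149), (97, 135, 158), (127, 182, 216), (127, 177, 209), (134, 143, 155), (203, 195, 199), (222, 222, 222), (218, 215, 218)]
```

Request:
move_arm(
  targets="-0.3 1 0.4 -0.5;-0.3 1 0 -0.5;-0.3 1 0 -0.5;-0.3 1 0 -0.5;-0.3 1 0 -0.5;-0.3 1 0 -0.5;-0.14 1 0 0;0 0.37 0 0;0 0 0 0;0 0 0 0",
  gripper=55,
)

```text
time_s: 7.6
tcp_pos: [0.4584, 0.3229, 0.1895]
ee_rot: [[-0.996, 0.094, -0.001], [0.094, 0.996, -0.001], [0.001, -0.001, -1.0]]
wrist_force: [-0.1, -1.1, 0.5]
gripper_width: 0.633
gripper_force: 0.0
```

Run:
```python
from h import *
c,T,s=wrist("pics/w6.png");print(s['tcp_pos'],s['ee_rot'][0])
i=c['image'];cv2.imwrite("pics/w6c.png",cv2.resize(i[200:320,230:390],None,fx=5,fy=5,interpolation=cv2.INTER_CUBIC))
p=proj(c,[.4686,.3236,.08],T);print(p,(p-[230,200])*5)
```

```text
[0.45837815 0.32290427 0.18953799] [-9.95599012e-01  9.37105198e-02 -9.72610767e-04]
[321.0067315  255.38605146] [455.03365751 276.93025729]
```

View pics/w6c.png

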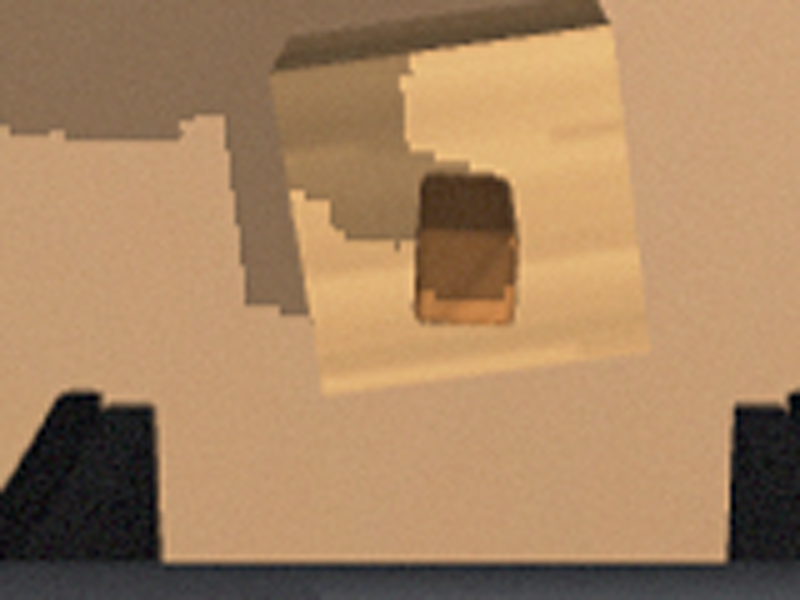

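The gripper is square with the pin. The grip top is at crop (466,277), so I shift about 10 mm in x and 2.6 mm in y and descend.

Request:
move_arm(
  targets="0.42 0.1 -1 0;0 0 -1 0;0 0 -1 0;0 0 -1 0;0 0 -0.9 0;0 0 -0.5 0;0 0 -0.22 0;0 0 0 0;0 0 0 0",
)

```text
time_s: 8.4
tcp_pos: [0.4696, 0.3257, 0.0502]
ee_rot: [[-0.996, 0.094, 0.001], [0.094, 0.996, 0.0], [-0.001, 0.001, -1.0]]
wrist_force: [0.2, 1.0, 0.2]
gripper_width: 0.633
gripper_force: 0.0
```

Request:
move_arm(
  targets="0 0 0 0;0 0 0 0;0 0 0 0;0 0 0 0;0 0 0 0;0 0 0 0;0 0 0 0;0 0 0 0;0 0 0 0;0 0 0 0",
  gripper=0,
)

```text
time_s: 9.23
tcp_pos: [0.4689, 0.3262, 0.0496]
ee_rot: [[-0.996, 0.093, 0.0], [0.093, 0.996, 0.0], [-0.0, 0.0, -1.0]]
wrist_force: [-0.6, -0.4, 2.1]
gripper_width: 0.179
gripper_force: 30.0
```

Pin gripped. The gripper cannot tilt, so I'll lean the pin 32° in the pads. I'll use the mouth of the rest hole as a pivot, with the tip lifted but still inside it.

Request:
move_arm(
  targets="0 0 0.3 0;0 0 0.3 0;0 0 0.28 0;0 0 0 0;-0.15 0.014 0 0;-0.15 0.014 0 0;-0.15 0.014 0 0;-0.15 0.014 -0.02 0;0 0 0 0;0 0 0 0",
)

```text
time_s: 10.07
tcp_pos: [0.456, 0.328, 0.0723]
ee_rot: [[-0.996, 0.092, 0.005], [0.092, 0.996, 0.002], [-0.004, 0.002, -1.0]]
wrist_force: [5.4, -2.5, 1.9]
gripper_width: 0.182
gripper_force: 30.0
```

Request:
move_arm(
  targets="-0.14 0.013 -0.05 0;-0.14 0.013 -0.06 0;-0.14 0.013 -0.07 0;-0.14 0.013 -0.08 0;0 0 0 0;0 0 0 0;0 0 0 0",
)

```text
time_s: 10.65
tcp_pos: [0.4417, 0.3295, 0.0666]
ee_rot: [[-0.996, 0.092, 0.004], [0.092, 0.996, 0.002], [-0.004, 0.002, -1.0]]
wrist_force: [2.2, -3.4, 7.9]
gripper_width: 0.182
gripper_force: 30.0
```

Run:
```python
from h import *
a=capture("side");i=a['image'];cv2.imwrite("pics/s7.png",i)
p=proj(a,[.44,.3285,.08]);print(p)
x,y=int(p[0])-60,int(p[1])-50
c=capture("wrist")['image']
o=np.hstack([cv2.resize(i[y:y+100,x:x+100],(400,400),interpolation=cv2.INTER_CUBIC),cv2.resize(c[200:330,253:383],(400,400),interpolation=cv2.INTER_CUBIC)]);cv2.imwrite("pics/s7c.png",o)
```

```text
[349.77835675 334.63238775]
```

View pics/s7c.png

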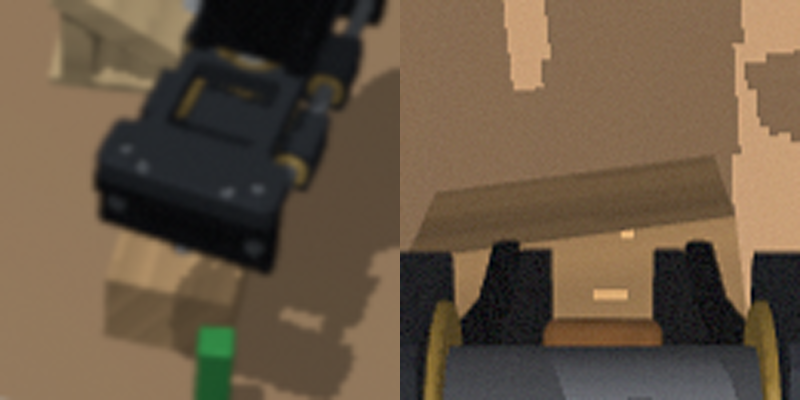

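That was the last picture I may view: the pin grip lies leaned back between the fingers at wrist-half (603,333), with the tip still in the block. From here I check numerically. I'll lift out along the lean, turn to the gauge's heading and go above the bridge.

Request:
move_arm(
  targets="-0.1 0 0.2 0;-0.1 0 0.2 0;-0.1 0 0.2 0;0 0 0.9 0;0 0 0.9 0;0 0 0.94 0;0.3 -0.9 0 0.5;0.3 -0.9 0 0.5;0.3 -0.9 0 0.5;0.3 -0.9 0 0.5",
)

```text
time_s: 11.58
tcp_pos: [0.4616, 0.238, 0.1481]
ee_rot: [[-0.996, -0.084, -0.001], [-0.084, 0.996, 0.0], [0.001, 0.0, -1.0]]
wrist_force: [0.3, -0.3, -0.7]
gripper_width: 0.181
gripper_force: 30.0
```

Request:
move_arm(
  targets="0.3 -0.9 0 0.5;0.3 -0.9 0 0.5;0.17 -0.9 0 0;0 -0.9 0 0;0 -0.62 0 0;0 0 0 0;0 0 0 0;0 0 0 0",
)

```text
time_s: 12.25
tcp_pos: [0.4815, 0.1339, 0.1481]
ee_rot: [[-0.986, -0.168, 0.0], [-0.168, 0.986, 0.0], [-0.0, 0.0, -1.0]]
wrist_force: [-0.3, 0.7, 0.7]
gripper_width: 0.181
gripper_force: 30.0
```

```bash
cat >> h.py <<'E'
def tips(n):
    s=sense();c=capture(n);R=np.array(s['ee_rot']);G=np.array(s['tcp_pos'])-.019*R[:,2]
    out={}
    for th in(0,20,25,30,32,35,40):
        t=np.radians(th);a=np.sin(t)*R[:,0]-np.cos(t)*R[:,2];out[th]=(proj(c,G-a*28.6e-3),proj(c,G-a*56.6e-3))
    return s,c,G,out
E
python3 - <<'E'
from h import *
s,c,G,o=tips("side");print(s['tcp_pos'],s['ee_rot'][0],s['wrist_force'],s['gripper_width'])
for k,v in o.items():print(k,np.round(v[0],1),np.round(v[1],1))
i=c['image'].astype(int);u,v=np.round(o[30][1]).astype(int)
print(u-14,v-16)
for y in range(v-16,v+8):print(y,' '.join("%3d/%-3d"%(i[y,x].sum()//3,i[y,x,2]-i[y,x,0]) for x in range(u-14,u+14)))
E
```

```text
[0.48146408 0.13389317 0.1481369 ] [-9.85838459e-01 -1.67697712e-01  1.02422873e-04] [-0.30869795  0.72228503  0.65334558] 0.1811032288393005
0 [353.7 247.1] [352.8 257.7]
20 [349.1 246. ] [344.  255.6]
25 [348.1 245.6] [341.9 254.7]
30 [347.1 245. ] [340.  253.7]
32 [346.7 244.8] [339.2 253.2]
35 [346.1 244.4] [338.1 252.5]
40 [345.3 243.8] [336.4 251.2]
326 238
238 125/50  121/49  119/48  119/48  120/48  119/48  119/47  119/41  122/18  132/-2  139/-9  142/-10 144/-9  144/-9  143/-9  138/-9  131/-4  111/12   89/35   80/45   68/40   50/31   38/29   28/20   16/9    11/-1    9/-3    7/-3 
239 124/50  120/49  119/49  120/49  120/49  120/49  119/47  120/40  123/14  134/-3  142/-9  145/-9  146/-9  146/-9  144/-10 143/-9  135/-3  112/20   93/49   83/58   66/47   50/37   43/34   31/26   18/11    9/0     8/-2   10/-2 
240 122/50  121/48  121/49  120/49  121/49  120/49  120/48  121/37  125/10  136/-6  143/-9  145/-9  146/-9  145/-10 144/-9  139/-5  124/7   101/32   85/56   72/55   55/44   47/38   45/36   34/25   18/10    9/0     8/0     7/-1 
241 121/49  121/49  121/49  122/49  121/49  121/49
[... 4036 characters left out ...]
  106/43  131/54 
259 131/53  128/52  123/50  118/44  119/26  126/3   138/-8  143/-10 142/-10 141/-8  139/-9  133/-9  123/-9  116/-6  114/-1  108/9   100/27  105/42  127/51  134/55  133/54  134/55  136/54  135/54  128/51  108/44  111/45  134/54 
260 130/52  127/51  123/48  119/41  120/19  128/-1  139/-8  144/-9  144/-9  142/-9  142/-9  139/-10 135/-9  127/-7  113/4   103/16  100/32  109/43  128/52  133/54  133/54  133/54  132/54  134/54  131/52  113/46  123/49  138/56 
261 131/48  132/40  129/39  124/35  123/14  132/-4  142/-9  145/-9  144/-9  142/-9  142/-9  141/-10 139/-9  130/-4  110/14   97/29  101/39  116/47  126/52  127/52  128/52  131/53  131/53  131/54  131/53  113/46  119/48  135/55
```

Run:
```python
from h import *
c,T,s=wrist();R=np.array(s['ee_rot']);G=np.array(s['tcp_pos'])-.019*R[:,2]
for th in range(16,42,4):
    t=np.radians(th);a=np.sin(t)*R[:,0]-np.cos(t)*R[:,2];b=np.cos(t)*R[:,0]+np.sin(t)*R[:,2]
    print(th,[np.round(proj(c,G+a*l+b*w,T),1).tolist() for l in(.0114,-.0286) for w in(-.008,.008)])
i=c['image'].astype(int)
for y in range(286,318):print(y,' '.join("%3d/%-3d"%(i[y,x].sum()//3,i[y,x,2]-i[y,x,0]) for x in range(300,338,5)))
```

```text
16 [[318.4, 344.1], [318.4, 304.0], [318.5, 323.9], [318.5, 292.5]]
20 [[318.4, 342.4], [318.5, 301.8], [318.5, 328.1], [318.5, 296.3]]
24 [[318.4, 340.6], [318.5, 299.8], [318.5, 332.2], [318.5, 300.2]]
28 [[318.4, 338.6], [318.5, 297.8], [318.5, 336.4], [318.5, 304.2]]
32 [[318.4, 336.5], [318.5, 296.0], [318.5, 340.5], [318.5, 308.2]]
36 [[318.4, 334.3], [318.5, 294.4], [318.5, 344.5], [318.5, 312.3]]
40 [[318.4, 332.0], [318.5, 292.9], [318.5, 348.6], [318.5, 316.4]]
286  21/-4  217/1   220/0   217/0   220/1   220/-1  213/1   114/-1 
287  22/1   218/0   220/0   219/1   221/0   219/1   215/1   112/-1 
288  17/-2  219/0   220/2   220/-1  221/1   219/0   216/1   114/0  
289  25/-4  217/1   219/-1  218/-1  220/0   221/0   214/1   116/0  
290  28/1   220/-1  221/0   218/0   220/0   220/-2  214/0    83/0  
291  29/-1  220/0   222/1   218/-1  221/-1  220/0   215/-1   64/0  
292  27/-2  219/-1  220/-1  218/-1  221/0   219/0   215/0    64/0  
293  28/-4  219/1   220/0   219/0   222/0   220/0   215/0    66/-3 
294  29/-3  220/0   220/2   221/-1  221/1   220/-2  215/0    60/0  
295  23/0   
[... 850 characters left out ...]
0/73   73/71   75/67 
308  74/61   82/74   86/71   87/74   87/75   83/74   81/71   77/72 
309  72/65   85/76   86/76   84/74   83/80   83/71   81/72   79/72 
310  76/67   88/75   86/73   84/77   86/78   89/74   82/70   79/75 
311  73/70   84/78   87/78   89/81   87/80   88/76   83/75   85/77 
312  57/27   68/39   60/36   65/36   66/35   63/31   63/34   62/36 
313  45/-6   50/-10  50/-4   48/-5   48/-9   47/-4   50/-4   52/-6 
314  51/-3   52/-6   54/-4   55/-5   51/-5   54/-2   52/-6   57/-5 
315  58/-3   60/-5   57/1    60/-3   54/-5   58/-1   59/-4   54/-5 
316  57/-4   59/-1   58/-1   61/-8   64/-3   63/-5   56/-3   61/-5 
317  60/0    61/-4   62/-3   63/-4   60/-6   62/-2   60/-2   62/-4
```

Run:
```python
from h import *
s,c,G,o=tips("side")
print("be pred",proj(c,[.5173,.1398,.0734]),"meas 335.2,268.8")
i=c['image'].astype(float)
w=np.clip(25-(i[:,:,2]-i[:,:,0]),0,25)*1.0
pts=[]
for y in range(247,254):
    x0=int(343-(y-250)*.6);xs=np.arange(x0-3,x0+5);ww=w[y,xs];pts.append((y,(ww*xs).sum()/ww.sum()))
pts=np.array(pts);print(np.round(pts,2).tolist(),np.polyfit(pts[:,0],pts[:,1],1)[0])
for k,v in o.items():print(k,(v[1]-v[0])[0]/(v[1]-v[0])[1], "col@250", v[0][0]+(250-v[0][1])*(v[1]-v[0])[0]/(v[1]-v[0])[1])
b=cv2.imread("pics/side0.png").astype(int)
for y in range(264,274):print(y,' '.join("%3d/%-3d"%(b[y,x].sum()//3,b[y,x,2]-b[y,x,0]) for x in range(326,346)))
```

```text
be pred [335.33105412 269.69261536] meas 335.2,268.8
[[247.0, 345.16], [248.0, 344.57], [249.0, 343.85], [250.0, 343.11], [251.0, 342.51], [252.0, 341.9], [253.0, 341.38]] -0.6431765386065
0 -0.08397025917908066 col@250 353.3580838461378
20 -0.5391678237811011 col@250 346.98111650030955
25 -0.6737213959373759 col@250 345.09612698392505
30 -0.8231900649465203 col@250 343.0021889512919
32 -0.8882885142581627 col@250 342.09021104411966
35 -0.9929292389051598 col@250 340.6242769285888
40 -1.1905835028240022 col@250 337.8552957570865
264 135/4   148/-4  157/-6  159/-6  158/-3  152/2   138/10  115/14  102/10  100/2   103/-3  110/-5  117/-3  112/8    98/26   93/35   97/39  111/46  124/51  127/52 
265 137/-3  151/-6  158/-6  160/-6  160/-6  159/-5  153/-1  139/4   122/9   107/11  100/8   102/3   102/4    97/16   91/31   92/37  100/41  117/48  124/51  123/50 
266 139/-5  153/-6  159/-6  160/-6  159/-7  159/-6  159/-6  155/-5  147/0   131/5   115/13  106/18  100/22   92/29   91/35   92/39  102/42  120/50  119/47  112/43 
267 137/-5  150/-6  157/-7  159/-6  159/-6  159/-6  158/-6  155/-6  151/-
[... 373 characters left out ...]
2/9   115/23  114/37  125/50  128/52  124/50 
270 114/-2  115/1   116/-2  123/-4  135/-6  148/-6  153/-6  150/-5  137/-1  130/0   141/-4  153/-5  159/-6  157/-5  151/-2  142/8   138/23  135/38  130/48  122/49 
271 111/7   109/16  107/10  111/1   118/-4  130/-5  140/-5  148/-5  146/-1  139/4   139/-1  143/-5  154/-6  158/-7  157/-5  156/-3  154/3   149/14  138/30  127/42 
272 100/17   94/27   92/25   98/13  107/3   113/-3  121/-5  130/-5  139/-4  145/-2  148/-4  150/-6  155/-7  159/-6  158/-5  159/-6  158/-5  156/-2  150/7   133/27 
273  90/26   86/33   86/33   89/28   95/19  102/9   108/1   114/-2  122/-5  134/-5  146/-6  152/-6  157/-6  158/-6  159/-7  158/-6  158/-7  158/-6  153/1   135/25
```

The pin leans about 25° by the side-view slope. The side view and wrist view agree on the bridge eye to about 1 px. I move to just above the hole, then enter.

Request:
move_arm(
  targets="0.13 0.02 -0.5 0;0.13 0.02 -0.5 0;0.13 0.02 -0.43 0;0 0 0 0;0 0 0 0",
)

```text
time_s: 12.82
tcp_pos: [0.4911, 0.135, 0.1117]
ee_rot: [[-0.986, -0.168, -0.001], [-0.168, 0.986, -0.001], [0.002, -0.001, -1.0]]
wrist_force: [-0.4, -0.7, -0.8]
gripper_width: 0.175
gripper_force: 30.0
```

Request:
move_arm(
  targets="0.04 0.01 -0.09 0;0.04 0.01 -0.09 0;0.04 0.01 -0.09 0;0.04 0 -0.09 0;0 0 0 0;0 0 0 0",
)

```text
time_s: 13.32
tcp_pos: [0.495, 0.1357, 0.1057]
ee_rot: [[-0.986, -0.168, 0.0], [-0.168, 0.986, -0.0], [-0.0, -0.0, -1.0]]
wrist_force: [-7.7, 1.0, 14.4]
gripper_width: 0.182
gripper_force: 30.0
```

The tip is touching the plate surface: about 16 N along its normal, so it has not entered. I'll work out the tip's offset from the hole in the side view.

Run:
```python
from h import *
s,c,G,o=tips("side");print(s['wrist_force'])
R=np.array(s['ee_rot']);st,ct=np.sin(.56),np.cos(.56)
psi=np.radians(9.7);g=np.array([np.cos(psi),np.sin(psi),0]);y=np.array([-np.sin(psi),np.cos(psi),0]);n=np.array([0,0,ct])-st*g;x=ct*g+np.array([0,0,st])
be=np.array([.5173,.1398,.0734])
J=np.array([proj(c,be+v*1e-3)-proj(c,be) for v in(x,y,n)]).T;print("px per mm x,y,n\n",J)
G0=np.array([.48146408,.13389317,.16713])
for th in(23,25,27):
    t=np.radians(th);a=np.sin(t)*R[:,0]-np.cos(t)*R[:,2]
    P0=G0-a*.0566;P=G-a*.0566
    shift=proj(c,P)-proj(c,P0);e=np.array([340.9,254.3])+shift-[334.55,269.2]
    d=(P-be)*1e3
    print(th,"robot est x,y,n",d@x,d@y,d@n,"side px err",e,"-> x,y if n=0",np.linalg.solve(J[:,:2],e))
i=c['image'].astype(int)
for yy in range(256,278):print(yy,' '.join("%3d/%-3d"%(i[yy,q].sum()//3,i[yy,q,2]-i[yy,q,0]) for q in range(324,350)))
```

```text
[-7.67107685  1.0028852  14.37165759]
px per mm x,y,n
 [[-0.36808975 -0.04079274  0.25528064]
 [-0.22603054  0.27094601 -0.27998752]]
23 robot est x,y,n -0.9097568148681052 -0.33261039696589867 -0.42743928212438476 side px err [-0.80070455 -0.09354521] -> x,y if n=0 [2.02623117 1.34508314]
25 robot est x,y,n 1.0462483869837775 -0.3331194728053761 -0.7050861452104183 side px err [-0.78166013 -0.07982539] -> x,y if n=0 [1.97373435 1.35192558]
27 robot est x,y,n 3.01075178209766 -0.33361726415344906 -0.9143002752329594 side px err [-0.76325311 -0.06494829] -> x,y if n=0 [1.92238932 1.36400017]
256 128/52  128/52  130/53  129/53  127/52  125/50  121/41  120/15  126/-3  123/-7  118/-7  119/-8  114/-2   93/10   62/22   44/31   42/33   36/27   20/14   12/1     7/-1    7/-2    5/-1    7/-1    7/-1    7/-2 
257 128/52  128/52  130/53  129/52  126/51  124/49  121/37  123/10  134/-6  136/-8  131/-9  123/-7  113/-3   89/11   61/25   48/35   47/37   38/30   23/15   12/3     7/-2    9/0     9/-2    6/-1    8/0     6/-1 
258 129/53  130/52  130/53  128/52  124/50  120/45  119/32  124/6   137/-7  14
[... 3460 characters left out ...]
  162/-7  151/-5  131/4   121/32  119/46  116/45  111/41  100/39 
275  96/24   91/33   89/35   91/29   98/12  103/2   104/-4  106/-6  111/-7  111/-7  115/-6  116/-5  120/-4  126/-5  137/-6  150/-6  158/-6  162/-7  164/-7  157/-6  132/6   111/27   98/35   95/35   94/36   93/37 
276  92/33   89/35   89/36   89/34   91/27   95/20   98/9   102/0   107/-5  111/-8  118/-7  117/-7  118/-6  117/-5  121/-6  129/-6  141/-6  152/-6  158/-6  151/-4  130/8   113/30   95/35   83/31   82/30   86/35 
277  97/39   92/38   90/37   89/36   90/35   90/33   92/27   97/14  101/2   106/-3  110/-7  116/-7  122/-7  114/-6  110/-5  115/-5  123/-6  134/-6  141/-6  134/-3  119/9   104/28   93/35   88/34   89/35   89/36
```

The side view suggests the tip sits 2–3 mm too far up the slope. I'll ease the pressure and feel down the slope.

Request:
move_arm(
  targets="-0.036 -0.006 0.058 0;-0.033 -0.006 -0.021 0;0 0 0 0;0 0 0 0",
)

```text
time_s: 13.7
tcp_pos: [0.4945, 0.1357, 0.1059]
ee_rot: [[-0.986, -0.168, 0.003], [-0.168, 0.986, 0.001], [-0.003, 0.0, -1.0]]
wrist_force: [-2.6, 0.5, 9.0]
gripper_width: 0.179
gripper_force: 30.0
```

Request:
move_arm(
  targets="-0.033 -0.006 -0.021 0;0 0 0 0;0 0 0 0",
)

```text
time_s: 13.95
tcp_pos: [0.4943, 0.1357, 0.1057]
ee_rot: [[-0.986, -0.168, 0.004], [-0.168, 0.986, 0.001], [-0.004, 0.001, -1.0]]
wrist_force: [-2.2, -0.4, 9.1]
gripper_width: 0.181
gripper_force: 30.0
```

Request:
move_arm(
  targets="-0.033 -0.006 -0.021 0;0 0 0 0;0 0 0 0",
)

```text
time_s: 14.2
tcp_pos: [0.4941, 0.1357, 0.1056]
ee_rot: [[-0.986, -0.169, 0.005], [-0.169, 0.986, 0.002], [-0.006, 0.001, -1.0]]
wrist_force: [-1.0, -0.2, 9.3]
gripper_width: 0.179
gripper_force: 30.0
```

Request:
move_arm(
  targets="-0.021 -0.004 0.034 0;0 0 0 0;0 0 0 0",
)

```text
time_s: 14.45
tcp_pos: [0.4912, 0.1347, 0.1037]
ee_rot: [[-0.986, -0.167, -0.0], [-0.167, 0.986, -0.0], [0.0, 0.0, -1.0]]
wrist_force: [0.5, -0.1, 0.0]
gripper_width: 0.183
gripper_force: 30.0
```

Request:
move_arm(
  targets="-0.016 -0.003 0.025 0;0 0 0 0;0 0 0 0",
)

```text
time_s: 14.7
tcp_pos: [0.4909, 0.1347, 0.1043]
ee_rot: [[-0.986, -0.167, -0.001], [-0.167, 0.986, -0.0], [0.001, -0.0, -1.0]]
wrist_force: [-0.1, -0.9, -0.7]
gripper_width: 0.184
gripper_force: 30.0
```

Request:
move_arm(
  targets="0.042 0.007 -0.068 0;0.042 0.007 -0.068 0;0 0 0 0;0 0 0 0",
)

```text
time_s: 15.03
tcp_pos: [0.493, 0.1351, 0.1009]
ee_rot: [[-0.986, -0.167, -0.001], [-0.167, 0.986, -0.0], [0.001, -0.0, -1.0]]
wrist_force: [-0.3, -0.3, -1.6]
gripper_width: 0.178
gripper_force: 30.0
```

It slipped into the hole: it is 3 mm below plate level with no force. Next I go a little deeper and bring the grip over the hole's axis.

Request:
move_arm(
  targets="0.042 0.007 -0.068 0;-0.031 -0.005 -0.02 0;-0.031 -0.005 -0.02 0;-0.031 -0.005 -0.02 0;-0.031 -0.005 -0.02 0;0 0 0 0;0 0 0 0",
)

```text
time_s: 15.62
tcp_pos: [0.4915, 0.135, 0.0978]
ee_rot: [[-0.986, -0.168, 0.001], [-0.168, 0.986, 0.0], [-0.001, 0.0, -1.0]]
wrist_force: [0.3, 0.1, 0.3]
gripper_width: 0.178
gripper_force: 30.0
```

Request:
move_arm(
  targets="0.042 0.007 -0.068 0;0.042 0.007 -0.068 0;0 0 0 0;0 0 0 0",
)

```text
time_s: 15.95
tcp_pos: [0.4936, 0.1354, 0.0941]
ee_rot: [[-0.986, -0.167, 0.001], [-0.167, 0.986, 0.0], [-0.001, 0.0, -1.0]]
wrist_force: [1.7, 0.3, 0.1]
gripper_width: 0.181
gripper_force: 30.0
```

Request:
move_arm(
  targets="0.042 0.007 -0.068 0;0.042 0.007 -0.068 0;0 0 0 0;0 0 0 0",
)

```text
time_s: 16.28
tcp_pos: [0.4955, 0.1357, 0.0906]
ee_rot: [[-0.986, -0.167, 0.0], [-0.167, 0.986, 0.0], [-0.0, 0.0, -1.0]]
wrist_force: [0.8, 0.8, -0.7]
gripper_width: 0.181
gripper_force: 30.0
```

Request:
move_arm(
  targets="0.042 0.007 -0.068 0;0.042 0.007 -0.068 0;0 0 0 0;0 0 0 0",
)

```text
time_s: 16.62
tcp_pos: [0.4974, 0.1359, 0.0871]
ee_rot: [[-0.986, -0.167, -0.0], [-0.167, 0.986, -0.0], [0.0, -0.0, -1.0]]
wrist_force: [0.5, 0.3, -1.0]
gripper_width: 0.18
gripper_force: 30.0
```

17 mm deep and through the slide with almost no force, so I continue.

Request:
move_arm(
  targets="0.042 0.007 -0.068 0;0.042 0.007 -0.068 0;0.042 0.007 -0.068 0;0.042 0.007 -0.068 0;0 0 0 0;0 0 0 0",
)

```text
time_s: 17.12
tcp_pos: [0.5014, 0.1364, 0.0802]
ee_rot: [[-0.986, -0.167, -0.001], [-0.167, 0.986, -0.0], [0.001, -0.0, -1.0]]
wrist_force: [-0.2, 0.6, -0.1]
gripper_width: 0.181
gripper_force: 30.0
```

Request:
move_arm(
  targets="0.042 0.007 -0.068 0;0.042 0.007 -0.068 0;0 0 0 0;0 0 0 0",
)

```text
time_s: 17.45
tcp_pos: [0.5023, 0.1365, 0.079]
ee_rot: [[-0.986, -0.168, -0.003], [-0.168, 0.986, -0.001], [0.003, -0.001, -1.0]]
wrist_force: [-8.5, 0.5, 14.7]
gripper_width: 0.184
gripper_force: 30.0
```

The shoulder is seated: 17 N along the normal at about 27–28 mm depth. I'll press a touch more, then release and rise.

Request:
move_arm(
  targets="0.03 0.005 -0.05 0;0 0 0 0;0 0 0 0",
)

```text
time_s: 17.7
tcp_pos: [0.5023, 0.1364, 0.0786]
ee_rot: [[-0.986, -0.168, -0.003], [-0.168, 0.986, -0.002], [0.004, -0.001, -1.0]]
wrist_force: [-13.0, 0.4, 21.9]
gripper_width: 0.176
gripper_force: 30.0
```

Request:
move_arm(
  targets="-0.03 -0.005 0.05 0;-0.03 -0.005 0.05 0;-0.01 0 0.02 0;0 0 0 0",
)

```text
time_s: 18.03
tcp_pos: [0.5025, 0.1367, 0.0791]
ee_rot: [[-0.986, -0.167, -0.001], [-0.167, 0.986, -0.0], [0.001, -0.0, -1.0]]
wrist_force: [-2.4, 0.2, 3.8]
gripper_width: 0.183
gripper_force: 30.0
```

Request:
move_arm(
  targets="0 0 0 0;0 0 0 0;0 0 0 0;0 0 0 0;0 0 0 0;0 0 0 0",
  gripper=40,
)

```text
time_s: 18.53
tcp_pos: [0.5027, 0.1368, 0.0787]
ee_rot: [[-0.986, -0.167, -0.0], [-0.167, 0.986, -0.0], [0.0, -0.0, -1.0]]
wrist_force: [0.1, 0.8, -0.1]
gripper_width: 0.45
gripper_force: 0.0
```

Request:
move_arm(
  targets="0 0 0.3 0;0 0 0.6 0;0 0 1 0;0 0 1 0;0 0 1 0;0 0 0 0;0 0 0 0",
)

```text
time_s: 19.12
tcp_pos: [0.5035, 0.1373, 0.1785]
ee_rot: [[-0.986, -0.167, 0.004], [-0.167, 0.986, 0.002], [-0.004, 0.002, -1.0]]
wrist_force: [-0.5, 0.0, 0.0]
gripper_width: 0.459
gripper_force: 0.0
```

Run:
```python
from h import *
psi=np.radians(9.7);g=np.array([np.cos(psi),np.sin(psi),0]);n=np.array([0,0,np.cos(.56)])-np.sin(.56)*g
x=np.cos(.56)*g+np.array([0,0,np.sin(.56)]);y=np.array([-np.sin(psi),np.cos(psi),0])
be=np.array([.5173,.1398,.0734])
c,T,s=wrist("pics/w9.png");print(s['tcp_pos'],s['wrist_force'])
def brown(c,T,k):
    i=c['image'];h=cv2.cvtColor(i,cv2.COLOR_BGR2HSV);m=((h[...,0]<16)&(h[...,1]>120)&(h[...,2]>40)).astype(np.uint8)
    N,l,st,ce=cv2.connectedComponentsWithStats(m)
    print(k,[(st[j].tolist(),ce[j].round(1).tolist()) for j in range(1,N) if 30<st[j][4]<8000])
    for L in(0,.02,.04):
        print(" pred L",L,[proj(c,be+n*L+x*a+y*b,T).round(1).tolist() for a,b in((-.008,-.008),(-.008,.008),(.008,.008),(.008,-.008))])
    H=be+n*.026-y*.065;print(" handle mid",proj(c,H,T).round(1))
brown(c,T,"wrist")
for k in("side","scene"):
    c=capture(k);cv2.imwrite(f"pics/{k}9.png",c['image']);brown(c,None,k)
```

```text
[0.50350873 0.13734514 0.1785261 ] [-0.53560934  0.04056943  0.03976776]
wrist [([212, 229, 32, 48, 1138], [227.2, 252.5]), ([307, 235, 22, 34, 702], [317.5, 250.9])]
 pred L 0 [[308.1, 251.3], [328.7, 251.3], [328.9, 271.4], [308.0, 271.4]]
 pred L 0.02 [[307.4, 243.8], [329.5, 243.8], [329.7, 265.3], [307.2, 265.3]]
 pred L 0.04 [[306.6, 235.1], [330.3, 235.1], [330.6, 258.1], [306.4, 258.2]]
 handle mid [225.9 252.3]
side [([242, 238, 10, 8, 62], [246.6, 241.3]), ([335, 238, 18, 34, 266], [342.7, 254.2]), ([219, 269, 11, 10, 78], [223.9, 273.5]), ([172, 461, 24, 19, 370], [183.5, 471.2])]
 pred L 0 [[338.6, 269.3], [338.0, 273.7], [332.0, 270.1], [332.7, 265.7]]
 pred L 0.02 [[343.7, 263.7], [343.2, 268.0], [337.2, 264.4], [337.8, 260.1]]
 pred L 0.04 [[349.0, 258.0], [348.5, 262.3], [342.5, 258.5], [343.0, 254.3]]
 handle mid [344.2 245.8]
scene [([72, 205, 17, 5, 46], [80.0, 206.7]), ([353, 216, 8, 21, 120], [356.5, 226.4]), ([384, 221, 9, 19, 127], [388.4, 230.1]), ([290, 318, 15, 13, 151], [297.0, 324.2]), ([370, 338, 16, 14, 166], [377.5, 344.8])]
 pred L 0 [[383.7, 239.9], [391.6, 240.9], [391.5, 241.0], [383.4, 240.0]]
 pred L 0.02 [[385.0, 230.0], [392.9, 231.0], [392.7, 231.0], [384.7, 230.0]]
 pred L 0.04 [[386.2, 220.2], [394.2, 221.2], [394.0, 221.0], [386.0, 220.0]]
 handle mid [357.1 223.6]
```

The released pin's grip lies where a fully seated one should in the wrist image (rows 235–269 against a predicted 235–271), and the handle has held its place. The job is ready to hand in.

```bash
python3 -c "
from station import *
print(finish_job())"
```

```text
the job is handed in; nothing more can be done
None
```

The job is handed in: the slide is pulled out about 50 mm so its hole lines up under the bridge, and the pin is through both holes with its grip seated on the bridge and released, at about 19 s of the 58 s allowed; the judge's verdict was not shown.

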